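# Third hand at the framing jig

### The arm

A 6-joint arm with a two-finger parallel gripper is mounted at the origin on the work surface. World frame = base frame: x ahead of the robot, y to its left, z up, the work surface at z = 0. Lengths are in mm, angles in degrees, forces in N, time in s.
With the tool pointing down it reaches from about 300 to 850 mm from the base axis. Payload 4.2 kg.
Tool frame: the origin (TCP) lies on the centre line of the jaws, within the pads' length; the fingertips stand 14 mm ahead of it and the grasp point (between the pads) lies 5 mm behind it; z points along the fingers, y is the line along which they close (so a half turn about z gives the same grasp; the last joint's range is limited). The gripper opens to 91 mm and grips with 3 to 60 N. Pads are 32 mm wide; open, the fingers measure 118 mm over their backs; the gripper's body (76 mm by 178 mm) begins 60 mm behind the grasp point.
Start: joints at [68.812, 18.312, 89.639, -0, 72.044, -1.146], TCP at [197.061, 540.193, 227.976] pointing down, gripper open.
Joint ranges: [-177.97, 177.97], [-48.28, 115.42], [12.27, 149.76], [-77.06, 257.06], [2.81, 150.46], [-146.56, 146.56]. Speed limits (degrees/s): [147.25, 147.25, 180, 180, 180, 180].

### API

Orientations are given as [roll, pitch, yaw] about the fixed x, y, z axes, in that order (R = Rz(yaw) Ry(pitch) Rx(roll)).
In Python, from workcell import env gives the robot as it stands.
- The arm moves only by the tool arm_command, never from a script. Its argument "motion" is a list of rows, each an object with "offset": the shift along the tool's x, y, z in m, a list of three; "spin": the turn about the tool's z in rad. In form: [{"offset": [tx, ty, tz], "spin": spin}, ...]. A call has 1 to 5 rows; each row shifts and turns the commanded pose from where the row before left it, along the tool's axes as they then stand; what a row does not reach is not made up. A row lasts 1/8 s, in which the tool goes at most 62.5 mm and 10.7 degrees, less where a joint would pass 70% of its speed; a pose out of reach is approached as far as the arm can. A call with a gripper value outside its range is refused whole. "jaw" is the finger opening in m, from 0 to 0.0912, set as the call begins (left out, the last holds). The fingers move at their own pace and stop on an object; "newtons" is the grip in N (left out, the last holds). Time passes only in rows, so rows that do not move let the fingers close. It gives the time, the measured TCP pose, the force, the opening and the grip force at its end, in the units of the state.
- env.state(): the state, without advancing time (a new reading comes with each control period).
- env.grab_frame(name): name is "scene" or "top"; returns (picture, depth): 480x640x3 uint8, blue, green, red; 480x640 float32, mm along the optical axis (not along the pixel's ray), 0 where there is no reading.
- env.camera_model(name): a dict with "fx", "fy", "cx", "cy" (pixels), "eye" and "rotation" of the camera in the world. Camera axes: x right, y down, z forward; pixel columns grow to the right and rows downward; lengths in mm; the calibration is good to about 2 mm. A picture is of the moment at which its call begins. camera_model takes no time and is no camera call.
- env.job_done(): hands the job in; it is judged then, once.
Trained networks look in the newest picture that a camera, given by its name, has taken for a name from the list of things; names that differ only in an ending like _2 or _b are one class to them, and where a whole thing is asked for, a point or a joint stands for the part that bears it (a point fixed in the world has none). Each returns a list of dicts, best first, with "score" (0 to 1); they miss things now and then, are a little off and sometimes report something else, mostly with a low value. They report only what shows in the picture. A call takes as long as a camera call. They do not tell look-alikes from the thing itself.
- env.boxes_of(camera, target): "bbox" ([left, top, right, bottom] in pixels, round what is visible of it).
- env.pinpoint(camera, target): "location" ([column, row] in pixels: a listed point, or the origin of a listed thing).
The state is a dict: "time_s": time; "qpos": joint angles; "qvel": joint speeds; "effort": joint torques, N m; "ee_pos": TCP position; "ee_rot": TCP orientation; "force": force on the tool from outside, world axes, zero at the start; "torque": the same for the moment, N m; "gripper_width": finger opening in mm; "gripper_force": force on a finger pad.
Only numpy, scipy, OpenCV 4.12 (cv2) and the standard library are available. Lean on these libraries where they do the work, as an engineer would, in place of code of your own. Each camera call takes 0.05 s, during which the arm holds its last target. There are 200 camera calls.

### The job

The amber vial with the red cap was left standing in the channel of the framing jig: first put it away, upright and fully home, in an empty hole of the wooden vial rack, and let go of it. Then lay the dark gilt-striped frame rail flat and straight in the channel, press its end squarely against the sprung stop until the yellow pointer stands over the green zone (never on into the red), and finish while still holding it there with a steady push, as a third hand for the restorer who will screw a hanger to it. Leave the other things on the desk alone.

Things in the scene. Friction and masses are not known exactly. Their poses are not given: they have to be found in the camera images.
- vial: Amber glass vial with red cap and paper label, a cylinder 20 mm across, 70 mm high, 35 g. Origin: centre of its underside; z up along it. Starts standing in the jig's channel.
- rail: Dark wood frame rail with gilt stripes, a plain bar 160 x 26 x 36 mm (x, y, z), 75 to 150 g, lying loose on the desk on its 26 mm side. Origin: centre of its underside; x along its length. Both ends are alike.
- jig: Framing jig fixed to the desk. Origin: on the desk under the channel; x along the channel towards the stop (the way to push), z up. Plywood bed 10 mm thick, x -110 to 190, y -55 to 55 mm. Two aluminium guides, 10 mm wide, rise 6 mm above the bed (x -100 to 70 mm), inner faces at y = -18 and 18 mm: a channel 36 mm wide.
- stop_face (a point): Centre of the blue front face of the stop (looks towards the jig's -x), 29 mm above the desk; it moves with the stop, at the jig's x = 80 mm when unpressed. The plate is 64 mm wide, 34 mm high. Behind it, from the jig's x = 131 mm on, a grey spring housing 50 mm high with white, green and red zones on top.
- stop (a joint): Travel of the sprung stop along the jig's +x, m: 0 unpressed, 0.036 at its end. Spring 500 N/m without preload (9 N at 0.018). The yellow pointer it carries stands over the green zone from 0.010 to 0.026 (5 to 13 N), over the red beyond that. It springs back when let go.
- rack: Wooden vial rack fixed to the desk, 50 x 185 x 32 mm (x, y, z), four holes in a row along its y, 45 mm apart, hole floors 6 mm above the desk. Origin: centre of its underside.
- rack_hole0 (a point): Mouth centre, in the rack's top face (z = 32 mm), of hole 0 counted from the rack's -y end; taken by a bystander vial. Blind hole 23 mm wide, 26 mm deep.
- rack_hole1 (a point): Mouth centre, in the rack's top face (z = 32 mm), of hole 1 counted from the rack's -y end; empty. Blind hole 23 mm wide, 26 mm deep.
- rack_hole2 (a point): Mouth centre, in the rack's top face (z = 32 mm), of hole 2 counted from the rack's -y end; taken by a bystander vial. Blind hole 23 mm wide, 26 mm deep.
- rack_hole3 (a point): Mouth centre, in the rack's top face (z = 32 mm), of hole 3 counted from the rack's -y end; empty. Blind hole 23 mm wide, 26 mm deep.
- vial_b: Bystander: glass vial with a white cap, 20 mm across, 70 mm high, standing in rack hole 0. Origin: centre of its underside.
- vial_c: Bystander: glass vial with a white cap, 20 mm across, 70 mm high, standing in rack hole 2. Origin: centre of its underside.
- brush_cup: Bystander: black cup of brushes and pens, 86 mm across, 95 mm high (brushes to 200 mm). Origin: centre of its underside.
- card_box: Bystander: white card box 75 x 75 x 40 mm. Origin: centre of its underside.
- jar: Bystander: jar 64 mm across, 70 mm high. Origin: centre of its underside.
- screw_tin: Bystander: open brass tin of screws 80 x 60 x 18 mm. Origin: centre of its underside.
- screwdriver: Bystander: screwdriver 170 mm long, lying. Its x runs along it.
There are look-alikes about, which are no part of the job. What is shaped like the vial but purple is not meant.

How it is judged:
By the outcome, as a careful person would: the job done as asked, in the order asked, and still so for the second after the job is handed in, while the arm keeps its last pose, push and grip.
It also fails if it takes over 59 s, if anything falls off the work surface, if the arm or the gripper's body presses on something with over 40 N, if the wrist force passes 120 N, or if a joint passes its speed limit or range.

## Working session

There is one attempt and no reset: what is moved stays moved. The work goes in short steps, Python scripts to look and compute and a tool call to move; the robot and the scene stay as the last step left them, time stands still between calls to the robot, and variables do not carry over. Pictures are saved under pics/ and viewed, at most 10 in all, crops included, and the job is handed in when it is done.

Besides the shell and the picture viewer there is one more tool, called after ">>>" as name(argument=value, ...), one argument or row to a line, values as JSON. arm_command: Moves the arm, as the interface text tells. Its arguments: {"type":"object","properties":{"motion":{"type":"array"},"jaw":{"type":"number"},"newtons":{"type":"number"}},"required":["motion"]}

```bash
mkdir -p pics; ls
cat > h.py <<'E'
import numpy as np, cv2
from workcell import env
np.set_printoptions(precision=1,suppress=True)
def ray(c,u,v):
    m=env.camera_model(c); d=np.array([(u-m['cx'])/m['fx'],(v-m['cy'])/m['fy'],1.])
    return np.array(m['eye'],float).ravel(), np.array(m['rotation']).reshape(3,3)@d
def onz(c,u,v,z):
    e,d=ray(c,u,v); return e+d*(z-e[2])/d[2]
def cloud(c,depth):
    m=env.camera_model(c); v,u=np.mgrid[0:480,0:640]
    p=np.stack([(u-m['cx'])/m['fx']*depth,(v-m['cy'])/m['fy']*depth,depth],-1)
    return p@np.array(m['rotation']).reshape(3,3).T+np.array(m['eye']).ravel()
E
python3 - <<'E'
from h import *
for c in ("top","scene"):
    p,d=env.grab_frame(c); cv2.imwrite(f"pics/{c}0.png",p); np.save(f"{c}0.npy",d)
    m=env.camera_model(c); print(c,m)
for t in ["vial","rail","jig","stop_face","rack_hole1","rack_hole3","rack","vial_b"]:
    for c in ("top","scene"):
        for r in env.pinpoint(c,t)[:4]: print(t,c,r)
print(env.state())
E
```

```text
pics
top {'fx': 598.8400550464106, 'fy': 598.8400550464106, 'cx': 310.91123103785765, 'cy': 239.53468290848733, 'eye': array([ 381.2,    1.2, 1182.1]), 'rotation': array([-170.4,   -0.1,  -90.9])}
scene {'fx': 506.1744055069333, 'fy': 506.1744055069333, 'cx': 319.63516147558545, 'cy': 237.2992719462872, 'eye': array([ 974. , -431. ,  700.4]), 'rotation': array([-139.4,   -0.5,   42.9])}
vial top {'location': [455.2, 226.9], 'score': 0.54}
vial top {'location': [404.5, 224.6], 'score': 0.53}
vial top {'location': [256.7, 282.8], 'score': 0.5}
vial top {'location': [278.8, 335.8], 'score': 0.4}
vial scene {'location': [246.9, 319.2], 'score': 0.82}
vial scene {'location': [200.9, 354.8], 'score': 0.78}
vial scene {'location': [269.4, 177.3], 'score': 0.78}
vial scene {'location': [323.0, 190.8], 'score': 0.65}
rail top {'location': [400.0, 303.9], 'score': 0.9}
rail scene {'location': [202.4, 260.2], 'score': 0.95}
rail scene {'location': [414.9, 229.7], 'score': 0.31}
jig top {'location': [431.0, 222.7], 'score': 0.62}
jig scene {'location': [342.7, 180.8], 'score': 0.81}
stop_face to
[... 1418 characters left out ...]
 [256.7, 282.8], 'score': 0.5}
vial_b top {'location': [278.8, 335.8], 'score': 0.4}
vial_b scene {'location': [246.9, 319.2], 'score': 0.82}
vial_b scene {'location': [200.9, 354.8], 'score': 0.78}
vial_b scene {'location': [269.4, 177.3], 'score': 0.78}
vial_b scene {'location': [323.0, 190.8], 'score': 0.65}
{'time_s': 0.9, 'qpos': array([68.8, 18.3, 89.6,  0. , 72. , -1.1]), 'qvel': array([ 0. , -0.1,  0. , -0. , -0.1,  0.1]), 'effort': array([  0. , -41.2, -23.2,   0.1,   0. ,  -0. ]), 'ee_pos': array([197. , 540.2, 228. ]), 'ee_rot': array([180.,  -0., 160.]), 'force': array([-0.1,  0.2,  0.9]), 'torque': array([0. , 0. , 0.1]), 'gripper_force': 0.0, 'gripper_width': 91.42408763483907}
```

View pictures.

View pics/top0.png

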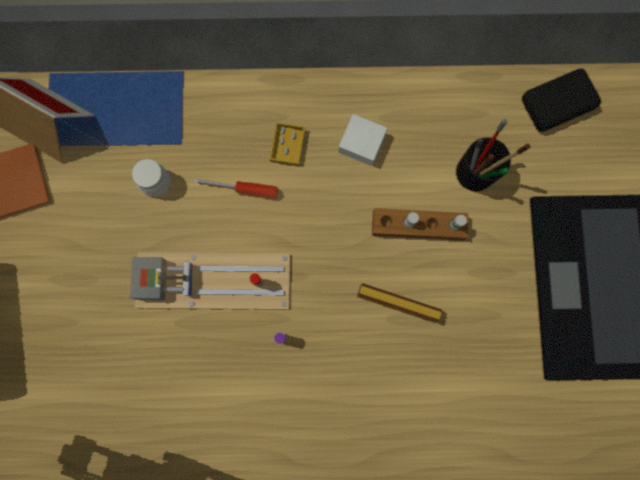

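View pics/scene0.png

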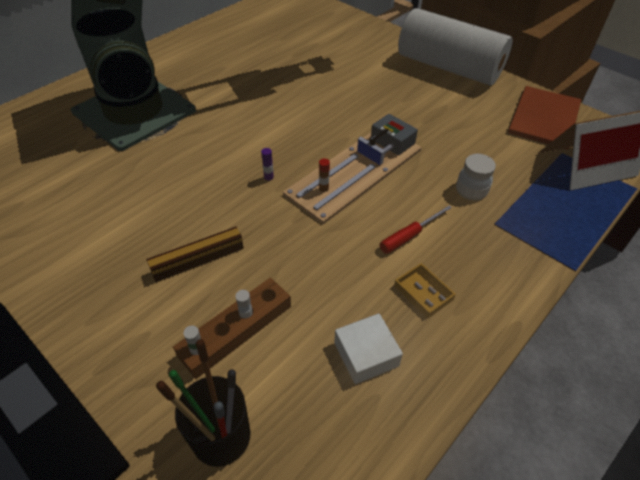

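```bash
sed -i "s/^from workcell.*/&\nfrom scipy.spatial.transform import Rotation as Ro/; s/np.array(m\['rotation'\]).reshape(3,3)/Ro.from_euler('xyz',m['rotation'],degrees=True).as_matrix()/" h.py
python3 - <<'E'
from h import *
P={}
for c in ("top","scene"):
    d=np.load(f"{c}0.npy"); p=cv2.imread(f"pics/{c}0.png"); X=cloud(c,d); X[d<=0]=np.nan; P[c]=(p,X)
    hsv=cv2.cvtColor(p,cv2.COLOR_BGR2HSV).astype(int)
    dz=X[...,2]; print(c,"desk z",np.nanmedian(dz[330:350,330:400]))
p,X=P["top"]
def rect(name,box,z0,z1):
    l,t,r,b=box; S=X[t:b,l:r].reshape(-1,3); S=S[(S[:,2]>z0)&(S[:,2]<z1)]
    rc=cv2.minAreaRect(S[:,:2].astype(np.float32)); print(name,len(S),"z",np.median(S[:,2]),S[:,2].max(),rc,"mean",S.mean(0))
rect("rail",(340,270,460,340),28,45)
rect("rack",(360,195,480,250),26,36)
rect("vial",(240,265,272,295),60,95)
rect("purple",(268,325,290,350),50,95)
rect("guideU",(195,255,295,278),13,25)
rect("guideL",(195,282,295,305),13,25)
rect("guides",(195,255,295,305),13,20)
rect("stop",(178,255,196,305),38,60)
rect("house",(125,250,168,305),44,56)
rect("bed",(200,250,300,315),6,30)
rect("vc",(400,205,422,232),65,95)
rect("vb",(448,205,472,235),65,95)
# holes
for u,v in [(386,221),(410.5,222),(433,222),(456,225)]: print("hole top",onz("top",u,v,32))
for u,v in [(269.9,296.1),(243.3,313.1),(223.4,328.5),(194,346.5)]: print("hole scene",onz("scene",u,v,32))
print("sf",onz("top",188.9,275.4,29),onz("scene",367.2,149.6,29))
# vial by scene
p2,X2=P["scene"]
h=cv2.cvtColor(p2,cv2.COLOR_BGR2HSV)
m=np.zeros((480,640),bool); m[150:200,305:340]=True
S=X2[m&(X2[...,2]>25)]; print("vial scene",len(S),S.mean(0),S.min(0),S.max(0))
print("net vial scene",onz("scene",323,190.8,10),"top",onz("top",256.7,282.8,10))
print("rail net",onz("top",400,303.9,0),onz("scene",202.4,260.2,0))
E
```

```text
top desk z -0.14211570605129964
scene desk z 40.58471353728794
rail 1189 z 35.92222979384451 42.7320980829229 ((450.9978332519531, -170.4539794921875), (160.72067260742188, 27.35594940185547), 70.57959747314453) mean [ 450.9 -170.    35.8]
rack 1850 z 31.601669414239836 35.98186446363957 ((605.9976806640625, -218.25592041015625), (185.91131591796875, 51.8897705078125), 86.03255462646484) mean [ 605.1 -215.8   31.6]
vial 109 z 80.0497240707557 83.78841550215452 ((497.09332275390625, 102.48057556152344), (20.019872665405273, 18.171024322509766), 44.163490295410156) mean [496.5 102.   78.9]
purple 102 z 69.85758872298766 74.54423736907802 ((387.27874755859375, 57.78538513183594), (18.664377212524414, 18.131677627563477), 89.52583312988281) mean [387.8  57.8  69.7]
guideU 509 z 15.445904937407022 21.979089415174485 ((528.33935546875, 132.9981689453125), (182.22055053710938, 43.49737548828125), 89.04276275634766) mean [525.1 130.6  15.8]
guideL 532 z 15.453441621566867 23.94451397664966 ((475.3407897949219, 133.20372009277344), (181.4193572998047, 42.96665954589844), 89.04276275634766) me
[... 865 characters left out ...]
62) mean [ 606.9 -194.9   75.3]
vb 107 z 75.7200377692634 80.83658970563965 ((601.2367553710938, -284.8217468261719), (19.90778923034668, 20.51899528503418), 41.90300369262695) mean [ 600.8 -284.4   75.2]
hole top [ 610.1 -151.5   32. ]
hole top [ 607.4 -199.4   32. ]
hole top [ 606.6 -243.4   32. ]
hole top [ 599.9 -288.1   32. ]
hole scene [ 614.  -151.1   32. ]
hole scene [ 606.9 -200.7   32. ]
hole scene [ 605.5 -239.2   32. ]
hole scene [ 597.3 -288.1   32. ]
sf [509.7 233.1  29. ] [495.7 235.1  29. ]
vial scene 285 [501.   96.7  60. ] [486.5  89.6  25.3] [508.1 112.4  83. ]
net vial scene [498.6  98.3  10. ] top [495.1 103.8  10. ]
rail net [ 449.9 -177.     0. ] [ 455.9 -166.7   -0. ]
```

```bash
cat >> h.py <<'E'
def off(dx,dy,dz,yaw):
    c,s=np.cos(np.radians(yaw)),np.sin(np.radians(yaw)); return np.array([dx*c+dy*s,dx*s-dy*c,-dz])
E
python3 - <<'E'
from h import *
X=cloud("top",np.load("top0.npy")).reshape(480,640,3); p=cv2.imread("pics/top0.png")
B=X[250:315,195:300].reshape(-1,3); B=B[(B[:,2]>14)&(B[:,2]<17.5)]
for lo,hi in((465,490),(512,540)):
    S=B[(B[:,0]>lo)&(B[:,0]<hi)&(B[:,1]>60)&(B[:,1]<205)]; print(len(S),np.polyfit(S[:,1],S[:,0],1), np.polyval(np.polyfit(S[:,1],S[:,0],1),[100,200]),S[:,1].min(),S[:,1].max())
# holes: dark pixels in rack
g=p[...,2].astype(int)
for (u,v) in ((386,221),(433,222)):
    w=g[v-9:v+10,u-10:u+11]; print(w)
E
```

```text
239 [  0.  474.4] [476.8 479.2] 60.00541205089471 204.11570156623162
229 [  0.  522.1] [523.5 524.9] 61.488588202176054 204.5131341676475
[[121 120 121 120 118 120 120 120 121 117 121 116 119 117 118 116 119 120
  117 116 118]
 [119 120 118 121 122 117 118 115 118 119 121 119 122 119 119 120 120 120
  120 120 120]
 [114 112 113 114 116 114 114 116 112 112 111 112 114 114 117 118 119 117
  117 120 121]
 [113 114 113 112 112 112 107  99  86  84  86  90  99 106 112 118 116 115
  116 118 117]
 [115 115 116 115 110 108  90  73  60  61  58  61  74  83  99 108 111 116
  114 113 112]
 [118 114 116 113 107  90  70  61  55  51  55  55  60  66  82 100 106 116
  113 114 114]
 [117 113 114 113  97  71  62  54  54  56  57  55  61  65  67  93 104 113
  113 113 114]
 [115 117 114 110  92  66  51  54  56  57  53  57  67  70  74  87 101 111
  114 113 113]
 [113 114 116 109  87  64  56  55  54  55  58  71  80  86  76  85 103 109
  111 112 112]
 [115 117 114 110  89  66  59  58  54  55  64  89  99  99  86  87 101 115
  112 112 115]
 [117 117 117 111  91  74  62  58  61  64  75  97 108 106  95  90 102 11
[... 1721 characters left out ...]
0  76  62  55  56  69  87 106 112 106  93  81  87  99 108 110
  111 112 110]
 [ 59  62  65  68  63  56  57  69  92 109 110 108  96  86  90  99 107 104
  112 108 112]
 [ 61  60  58  68  70  57  60  72  91 107 109 103  97  90  93 106 107 109
  108 110 109]
 [ 59  58  67  86  95  81  65  80  95 107 107 103  96  94 102 108 110 109
  109 110 109]
 [ 58  58  74  98 105 100  88  87  99 108 106 105  98 102 111 111 110 111
  111 112 110]
 [ 72  81  91 107 108 108 104 103 102 105 110 110 109 108 112 109 111 111
  111 112 112]
 [ 93 105 107 111 110 112 111 110 111 113 112 111 111 114 111 112 111 114
  110 109 108]
 [106 111 112 109 110 107 112 109 110 112 114 113 114 110 109 110 111 114
  110 110 111]]
```

>>> arm_command(
  motion=[
    {"offset": [0, 0, 0], "spin": 0.177},
    {"offset": [0, 0, 0], "spin": 0.177},
    {"offset": [0, 0, 0], "spin": 0.177},
    {"offset": [0, 0, 0], "spin": 0.177},
    {"offset": [0, 0, 0], "spin": 0.177},
  ],
  jaw=0.07,
)

```text
time_s: 1.52
ee_pos: [197.1, 540.2, 228.0]
ee_rot: [180.0, -0.0, 108.9]
force: [-0.4, 0.3, -1.2]
gripper_width: 70.0
gripper_force: 0.0
```

>>> arm_command(
  motion=[
    {"offset": [0, 0, 0], "spin": 0.177},
    {"offset": [0, 0, 0], "spin": 0.177},
    {"offset": [0, 0, 0], "spin": 0},
  ],
)

```text
time_s: 1.9
ee_pos: [197.1, 540.2, 228.0]
ee_rot: [180.0, -0.0, 89.1]
force: [0.9, -0.4, -0.8]
gripper_width: 69.9
gripper_force: 0.0
```

>>> arm_command(
  motion=[
    {"offset": [-0.0433, 0.0307, 0.0118], "spin": 0},
    {"offset": [-0.0433, 0.0307, 0.0118], "spin": 0},
    {"offset": [-0.0433, 0.0307, 0.0118], "spin": 0},
    {"offset": [-0.0433, 0.0307, 0.0118], "spin": 0},
    {"offset": [-0.0433, 0.0307, 0.0118], "spin": 0},
  ],
  jaw=0.06,
)

```text
time_s: 2.52
ee_pos: [347.5, 319.7, 168.9]
ee_rot: [180.0, -0.0, 89.2]
force: [0.9, 0.6, -0.0]
gripper_width: 59.8
gripper_force: 0.0
```

>>> arm_command(
  motion=[
    {"offset": [-0.0433, 0.0307, 0.0118], "spin": 0},
    {"offset": [-0.0433, 0.0307, 0.0118], "spin": 0},
    {"offset": [-0.0433, 0.0307, 0.0118], "spin": 0},
    {"offset": [-0.0433, 0.0307, 0.0118], "spin": 0},
    {"offset": [-0.0433, 0.0307, 0.0118], "spin": 0},
  ],
)

```text
time_s: 3.15
ee_pos: [497.3, 100.2, 109.8]
ee_rot: [180.0, -0.0, 89.2]
force: [0.1, 1.6, 0.1]
gripper_width: 60.0
gripper_force: 0.0
```

>>> arm_command(
  motion=[
    {"offset": [0, 0, 0], "spin": 0},
  ],
)

```text
time_s: 3.28
ee_pos: [497.6, 99.2, 109.2]
ee_rot: [-180.0, 0.0, 88.9]
force: [-0.3, 0.6, -0.7]
gripper_width: 60.1
gripper_force: 0.0
```

>>> arm_command(
  motion=[
    {"offset": [0.0, 0, 0.01], "spin": 0},
    {"offset": [0, 0, 0], "spin": 0},
  ],
)

```text
time_s: 3.52
ee_pos: [494.9, 102.7, 99.2]
ee_rot: [-179.9, 0.0, 89.1]
force: [-0.2, 0.9, -0.6]
gripper_width: 59.9
gripper_force: 0.0
```

>>> arm_command(
  motion=[
    {"offset": [0.0, 0, 0.021], "spin": 0},
    {"offset": [0, 0, 0.021], "spin": 0},
    {"offset": [0, 0, 0], "spin": 0},
    {"offset": [0, 0, 0], "spin": 0},
  ],
)

```text
time_s: 4.03
ee_pos: [496.5, 102.5, 58.7]
ee_rot: [179.9, -0.0, 89.1]
force: [-0.2, 0.7, -0.1]
gripper_width: 60.4
gripper_force: 0.0
```

Run:
```python
from h import *
p,d=env.grab_frame("scene"); cv2.imwrite("pics/s1.png",cv2.resize(p[60:260,200:460],None,fx=3,fy=3)); s=env.state(); print(s['ee_pos'],s['ee_rot'],s['force'])
```

```text
[496.7 102.4  58.9] [179.9  -0.   89. ] [0.6 0.1 0.3]
```

View pics/s1.png

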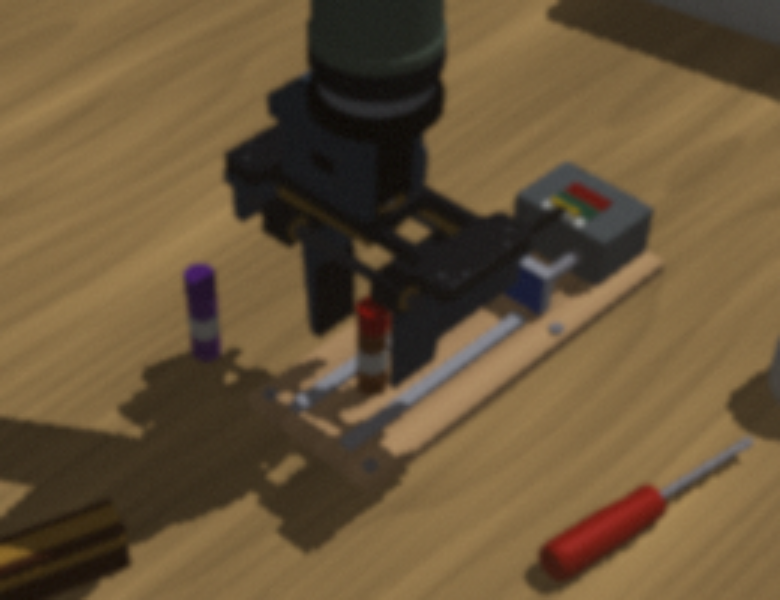

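Red-capped vial at crop (373,345) stands between the open fingers; jig and stop beyond. Closing.

>>> arm_command(
  motion=[
    {"offset": [0, 0, 0], "spin": 0},
    {"offset": [0, 0, 0], "spin": 0},
    {"offset": [0, 0, 0], "spin": 0},
    {"offset": [0, 0, 0], "spin": 0},
  ],
  jaw=0.01,
  newtons=20,
)

```text
time_s: 4.58
ee_pos: [496.3, 101.7, 58.0]
ee_rot: [180.0, -0.0, 89.0]
force: [-0.0, 0.7, 0.2]
gripper_width: 23.0
gripper_force: 0.0
```

>>> arm_command(
  motion=[
    {"offset": [0, 0, -0.04], "spin": 0},
    {"offset": [0, 0, -0.04], "spin": 0},
  ],
)

```text
time_s: 4.82
ee_pos: [495.8, 101.6, 138.4]
ee_rot: [-179.9, 0.0, 89.0]
force: [0.2, 0.2, -1.2]
gripper_width: 19.6
gripper_force: 20.0
```

Run:
```python
from h import *
p,d=env.grab_frame("scene"); cv2.imwrite("pics/s2.png",cv2.resize(p[30:230,220:420],None,fx=3,fy=3)); s=env.state(); print(s['ee_pos'],s['ee_rot'],s['force'],s['gripper_width'])
np.save("s2.npy",d); cv2.imwrite("s2full.png",p)
```

```text
[499.1 102.3 143.9] [179.5  -0.1  89. ] [1.9 0.6 3.2] 19.190304034570225
```

View pics/s2.png

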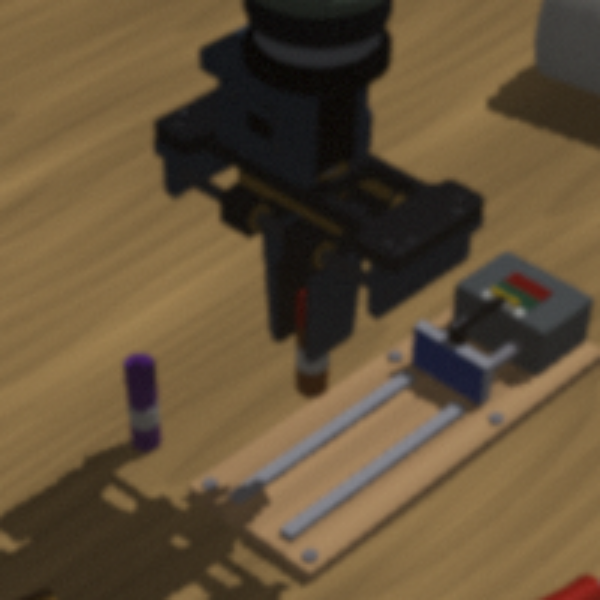

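The vial is held upright, its lower part at crop (312,370) below the fingertips.

Run:
```python
from h import *
X=cloud("scene",np.load("s2.npy")); 
for v in range(138,166,2):
    print(v,[tuple(X[v,u].round(0).astype(int)) for u in (320,324,328)])
X=cloud("scene",np.load("s2.npy"))
S=X[145:162,315:334].reshape(-1,3); S=S[(S[:,2]>60)&(S[:,0]>470)]; print(len(S),S.min(0),S.max(0),S.mean(0))
# circle fit r=10
from scipy.optimize import least_squares
f=lambda c:np.hypot(S[:,0]-c[0],S[:,1]-c[1])-10
print(least_squares(f,[496,102],loss='soft_l1').x)
X0=cloud("scene",np.load("scene0.npy"))
S=X0[160:190,312:336].reshape(-1,3); S=S[(S[:,2]>22)&(S[:,2]<85)]; print(len(S),least_squares(f,[496,102],loss='soft_l1').x)
```

```text
138 [(np.int64(495), np.int64(92), np.int64(141)), (np.int64(512), np.int64(83), np.int64(155)), (np.int64(518), np.int64(87), np.int64(155))]
140 [(np.int64(495), np.int64(92), np.int64(136)), (np.int64(514), np.int64(81), np.int64(153)), (np.int64(515), np.int64(90), np.int64(148))]
142 [(np.int64(494), np.int64(93), np.int64(131)), (np.int64(513), np.int64(82), np.int64(148)), (np.int64(515), np.int64(90), np.int64(144))]
144 [(np.int64(496), np.int64(92), np.int64(128)), (np.int64(513), np.int64(83), np.int64(143)), (np.int64(515), np.int64(91), np.int64(139))]
146 [(np.int64(495), np.int64(92), np.int64(122)), (np.int64(513), np.int64(82), np.int64(139)), (np.int64(512), np.int64(94), np.int64(131))]
148 [(np.int64(494), np.int64(93), np.int64(117)), (np.int64(511), np.int64(85), np.int64(132)), (np.int64(507), np.int64(101), np.int64(120))]
150 [(np.int64(496), np.int64(91), np.int64(115)), (np.int64(513), np.int64(83), np.int64(129)), (np.int64(506), np.int64(101), np.int64(114))]
152 [(np.int64(496), np.int64(92), np.int64(110)), (np.int64(502), np.int64(96), np.int64(111)), 
[... 290 characters left out ...]
.int64(505), np.int64(104), np.int64(98))]
158 [(np.int64(496), np.int64(91), np.int64(96)), (np.int64(503), np.int64(95), np.int64(97)), (np.int64(504), np.int64(104), np.int64(93))]
160 [(np.int64(494), np.int64(93), np.int64(89)), (np.int64(505), np.int64(93), np.int64(95)), (np.int64(505), np.int64(104), np.int64(89))]
162 [(np.int64(430), np.int64(164), np.int64(1)), (np.int64(505), np.int64(93), np.int64(91)), (np.int64(451), np.int64(165), np.int64(13))]
164 [(np.int64(433), np.int64(160), np.int64(0)), (np.int64(448), np.int64(156), np.int64(11)), (np.int64(452), np.int64(165), np.int64(8))]
194 [486.8  81.3  87. ] [515.  106.5 141.1] [502.2  93.6 110.8]
[496. 101.]
287 [496.7 101.3]
```

>>> arm_command(
  motion=[
    {"offset": [-0.0501, 0.0237, 0], "spin": 0},
    {"offset": [-0.0501, 0.0237, 0], "spin": 0},
    {"offset": [-0.0501, 0.0237, 0], "spin": 0},
    {"offset": [-0.0501, 0.0237, 0], "spin": 0},
    {"offset": [-0.0501, 0.0237, 0], "spin": 0},
  ],
)

```text
time_s: 5.5
ee_pos: [610.7, -152.6, 137.6]
ee_rot: [-180.0, -0.0, 89.0]
force: [0.6, 0.2, -0.4]
gripper_width: 19.4
gripper_force: 20.0
```

>>> arm_command(
  motion=[
    {"offset": [0, 0, 0], "spin": 0.05},
    {"offset": [0, 0, 0], "spin": 0},
    {"offset": [0, 0, 0], "spin": 0},
    {"offset": [0, 0, 0], "spin": 0},
  ],
)

```text
time_s: 6.0
ee_pos: [610.0, -150.1, 138.0]
ee_rot: [180.0, -0.0, 86.2]
force: [0.3, -0.3, 0.1]
gripper_width: 19.3
gripper_force: 20.0
```

Run:
```python
from h import *
from scipy.optimize import least_squares
p,d=env.grab_frame("scene"); s=env.state(); print(s['ee_pos'],s['ee_rot'],s['force'],s['gripper_width'])
cv2.imwrite("s3full.png",p); np.save("s3.npy",d)
p,d2=env.grab_frame("top"); cv2.imwrite("t3full.png",p); np.save("t3.npy",d2); print(env.state()['ee_pos'])
X=cloud("scene",d); t=s['ee_pos']; m=(np.hypot(X[...,0]-t[0],X[...,1]-t[1])<16)&(X[...,2]<t[2]-17)&(X[...,2]>60)
S=X[m]; f=lambda c:np.hypot(S[:,0]-c[0],S[:,1]-c[1])-10
print(len(S),S[:,2].min(),least_squares(f,t[:2],loss='soft_l1').x)
cv2.imwrite("pics/s3.png",cv2.resize(p[150:300,330:480],None,fx=4,fy=4))
```

```text
[ 610.1 -150.2  138.1] [180.   -0.   86.2] [ 0.7  0.9 -0.4] 19.372377043782382
[ 610.1 -150.2  138.1]
133 85.43747172806479 [ 609.4 -149.8]
```

View s3full.png

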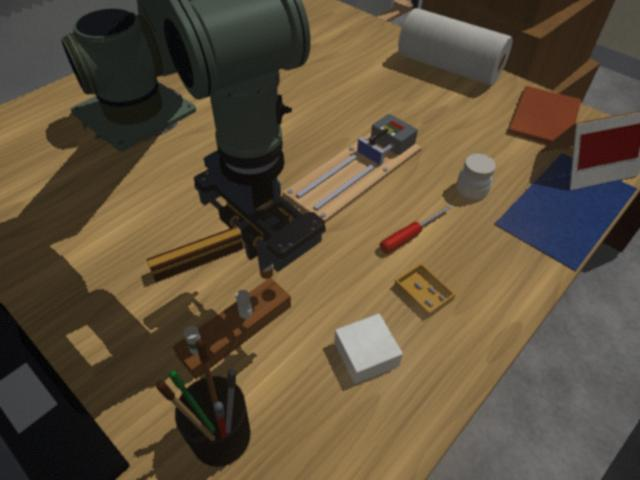

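The vial hangs above the free end hole at (269,294). One relative check of hole versus vial in the scene camera.

Run:
```python
from h import *
for c,(u,v) in (("scene",(269,295)),("scene",(223,328)),("top",(386,220)),("top",(432,223))):
    p=cv2.imread(f"pics/{c}0.png"); g=cv2.GaussianBlur(p[...,2],(3,3),0); w=g[v-9:v+10,u-12:u+13].astype(float)
    # rectify top face z=32 to metric patch, find best dark annular fit: print ellipse of dark contour
    m=(cv2.resize(w,None,fx=6,fy=6,interpolation=cv2.INTER_CUBIC)<85).astype(np.uint8)
    cs,_=cv2.findContours(m,0,1); k=max(cs,key=cv2.contourArea); x,y,ww,hh=cv2.boundingRect(cv2.convexHull(k))
    a=lambda q:(q+.5)/6-.5
    q0,q1=(u-12+a(x),v-9+a(y)),(u-12+a(x+ww-1),v-9+a(y+hh-1))
    print(c,q0,q1,onz(c,(q0[0]+q1[0])/2,(q0[1]+q1[1])/2,32))
X=cloud("scene",np.load("scene0.npy")); S=X[270:375,170:300].reshape(-1,3); S=S[(abs(S[:,2]-32)<2.5)]
print(cv2.minAreaRect(S[:,:2].astype(np.float32)),len(S))
```

```text
scene (256.5833333333333, 285.5833333333333) (277.0833333333333, 302.4166666666667) [ 607.5 -151.7   32. ]
scene (210.58333333333334, 318.5833333333333) (235.41666666666666, 337.4166666666667) [ 604.4 -239.    32. ]
top (380.25, 215.08333333333334) (390.75, 225.91666666666666) [ 611.1 -150.5   32. ]
top (419.5833333333333, 217.41666666666666) (436.75, 229.58333333333334) [ 603.8 -233.8   32. ]
((605.21533203125, -219.36245727539062), (186.2218017578125, 53.376304626464844), 86.01780700683594) 2400
```

>>> arm_command(
  motion=[
    {"offset": [-0.0004, 0.0008, 0.022], "spin": 0},
    {"offset": [0, 0, 0.022], "spin": 0},
    {"offset": [0, 0, 0], "spin": 0},
    {"offset": [0, 0, 0], "spin": 0},
  ],
)

```text
time_s: 6.6
ee_pos: [611.5, -151.3, 94.8]
ee_rot: [179.9, 0.0, 86.1]
force: [0.1, -0.1, -0.5]
gripper_width: 19.4
gripper_force: 20.0
```

>>> arm_command(
  motion=[
    {"offset": [0, 0, 0.004], "spin": 0},
    {"offset": [0, 0, 0.004], "spin": 0},
    {"offset": [0, 0, 0.004], "spin": 0},
    {"offset": [0, 0, 0], "spin": 0},
  ],
)

```text
time_s: 7.1
ee_pos: [610.7, -151.2, 81.5]
ee_rot: [-180.0, -0.0, 86.1]
force: [0.6, 0.4, -0.1]
gripper_width: 19.3
gripper_force: 20.0
```

>>> arm_command(
  motion=[
    {"offset": [0, 0, 0.003], "spin": 0},
    {"offset": [0, 0, 0.003], "spin": 0},
    {"offset": [0, 0, 0], "spin": 0},
  ],
)

```text
time_s: 7.48
ee_pos: [610.8, -151.2, 75.6]
ee_rot: [-180.0, -0.0, 86.1]
force: [0.6, -0.2, -0.1]
gripper_width: 19.3
gripper_force: 20.0
```

In the hole with no contact force; continuing down.

>>> arm_command(
  motion=[
    {"offset": [0, 0, 0.004], "spin": 0},
    {"offset": [0, 0, 0.004], "spin": 0},
    {"offset": [0, 0, 0.003], "spin": 0},
    {"offset": [0, 0, 0], "spin": 0},
  ],
)

```text
time_s: 7.98
ee_pos: [610.8, -151.2, 64.5]
ee_rot: [-180.0, -0.0, 86.1]
force: [0.4, -0.4, 0.4]
gripper_width: 19.5
gripper_force: 20.0
```

>>> arm_command(
  motion=[
    {"offset": [0, 0, 0.003], "spin": 0},
    {"offset": [0, 0, 0.002], "spin": 0},
    {"offset": [0, 0, 0], "spin": 0},
  ],
)

```text
time_s: 8.35
ee_pos: [611.3, -151.4, 61.5]
ee_rot: [179.9, 0.0, 86.1]
force: [-1.4, 0.1, 7.9]
gripper_width: 19.2
gripper_force: 20.0
```

>>> arm_command(
  motion=[
    {"offset": [0, 0, 0], "spin": 0},
    {"offset": [0, 0, 0], "spin": 0},
    {"offset": [0, 0, 0], "spin": 0},
  ],
  jaw=0.045,
)

```text
time_s: 8.72
ee_pos: [610.8, -151.3, 59.6]
ee_rot: [-180.0, -0.0, 86.1]
force: [1.1, -0.6, 0.3]
gripper_width: 44.3
gripper_force: 0.0
```

>>> arm_command(
  motion=[
    {"offset": [0, 0, -0.05], "spin": 0},
    {"offset": [0, 0, -0.06], "spin": 0},
    {"offset": [0, -0.06, 0], "spin": 0},
    {"offset": [0, -0.06, 0], "spin": 0},
    {"offset": [-0.02, -0.05, 0], "spin": 0},
  ],
)

```text
time_s: 9.35
ee_pos: [437.7, -158.9, 169.8]
ee_rot: [-180.0, -0.0, 86.2]
force: [-0.2, -1.0, -0.6]
gripper_width: 45.3
gripper_force: 0.0
```

Run:
```python
from h import *
p,d=env.grab_frame("scene"); cv2.imwrite("pics/s4.png",cv2.resize(p[210:410,130:330],None,fx=3,fy=3)); s=env.state(); print(s['ee_pos'],s['ee_rot'])
X=cloud("scene",d)
pt,dt=env.grab_frame("top"); XT=cloud("top",dt); cv2.imwrite("t4full.png",pt)
for n,X in (("scene",X),("top",XT)):
  for nm,c in (("vial",(611,-150.5)),("c",(607.5,-195)),("b",(601,-284.7))):
    m=(np.hypot(X[...,0]-c[0],X[...,1]-c[1])<9)&(X[...,2]<110)&(X[...,2]>50); S=X[m]; 
    if len(S): print(n,nm,len(S),np.percentile(S[:,2],[50,90,97]),S[S[:,2]>70].mean(0))
```

```text
[ 430.8 -159.5  169.2] [-179.5    0.    86.1]
scene vial 101 [76.9 78.4 78.9] [ 611.1 -150.5   77. ]
scene c 102 [77.2 78.6 79.5] [ 607.7 -195.4   77.3]
scene b 118 [77.1 78.3 78.9] [ 601. -285.   77.]
top vial 72 [76.2 78.2 79.9] [ 610.7 -150.4   75.9]
top c 77 [75.6 78.5 79.5] [ 607.5 -195.    75.6]
top b 80 [75.7 78.7 80.2] [ 600.8 -284.4   76.1]
```

View pics/s4.png

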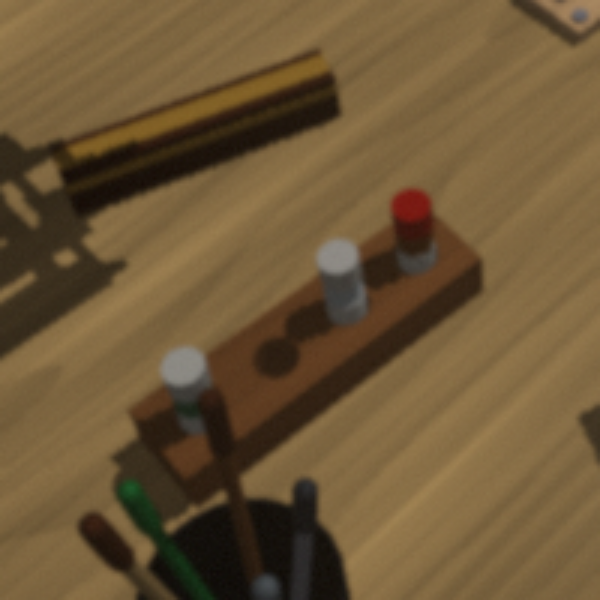

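Red vial seated at hole 3, cap level with the neighbours (crop 412,205). Now the rail.

>>> arm_command(
  motion=[
    {"offset": [-0.0097, 0.0118, 0.03], "spin": 0},
    {"offset": [0, 0, 0.03], "spin": 0.135},
    {"offset": [0, 0, 0.03], "spin": 0.135},
    {"offset": [0, 0, 0], "spin": 0},
    {"offset": [0, 0, 0], "spin": 0},
  ],
  jaw=0.06,
)

```text
time_s: 10.07
ee_pos: [452.2, -170.4, 80.7]
ee_rot: [179.9, -0.0, 70.7]
force: [-0.2, -1.3, 0.6]
gripper_width: 60.4
gripper_force: 0.0
```

>>> arm_command(
  motion=[
    {"offset": [0, 0, 0], "spin": 0},
  ],
)

```text
time_s: 10.2
ee_pos: [452.2, -170.5, 81.2]
ee_rot: [179.8, 0.0, 70.7]
force: [-0.1, 0.1, -0.3]
gripper_width: 60.1
gripper_force: 0.0
```

>>> arm_command(
  motion=[
    {"offset": [0, 0, 0.03], "spin": 0},
    {"offset": [0, 0, 0.025], "spin": 0},
    {"offset": [0, 0, 0], "spin": 0},
    {"offset": [0, 0, 0], "spin": 0},
  ],
)

```text
time_s: 10.7
ee_pos: [452.1, -170.6, 26.1]
ee_rot: [179.9, 0.0, 70.7]
force: [0.3, -0.5, 0.8]
gripper_width: 60.0
gripper_force: 0.0
```

>>> arm_command(
  motion=[
    {"offset": [0, 0, 0], "spin": 0},
    {"offset": [0, 0, 0], "spin": 0},
    {"offset": [0, 0, 0], "spin": 0},
    {"offset": [0, 0, 0], "spin": 0},
    {"offset": [0, 0, 0], "spin": 0},
  ],
  jaw=0.015,
  newtons=50,
)

```text
time_s: 11.32
ee_pos: [451.3, -170.2, 25.1]
ee_rot: [180.0, -0.0, 70.6]
force: [-0.2, 0.4, 2.0]
gripper_width: 25.8
gripper_force: 50.0
```

>>> arm_command(
  motion=[
    {"offset": [0, 0, -0.03], "spin": 0},
    {"offset": [0, 0, -0.04], "spin": 0},
    {"offset": [0, 0, 0], "spin": -0.16},
    {"offset": [0, 0, 0], "spin": -0.16},
    {"offset": [0, 0, 0], "spin": 0},
  ],
)

```text
time_s: 11.95
ee_pos: [450.8, -170.1, 94.7]
ee_rot: [-180.0, -0.0, 88.9]
force: [-0.8, -0.5, -0.8]
gripper_width: 25.8
gripper_force: 50.0
```

>>> arm_command(
  motion=[
    {"offset": [0.0521, 0.0073, 0], "spin": 0},
    {"offset": [0.0521, 0.0073, 0], "spin": 0},
    {"offset": [0.0521, 0.0073, 0], "spin": 0},
    {"offset": [0.0521, 0.0073, 0], "spin": 0},
    {"offset": [0.0521, 0.0073, 0], "spin": 0},
  ],
)

```text
time_s: 12.58
ee_pos: [492.3, 91.3, 94.7]
ee_rot: [-180.0, 0.0, 88.8]
force: [0.9, -0.3, -1.3]
gripper_width: 25.9
gripper_force: 50.0
```

>>> arm_command(
  motion=[
    {"offset": [0.0521, 0.0073, 0], "spin": 0},
    {"offset": [0, 0, 0], "spin": 0},
    {"offset": [0, 0, 0], "spin": 0},
    {"offset": [0, 0, 0], "spin": 0},
    {"offset": [0, 0, 0], "spin": 0},
  ],
)

```text
time_s: 13.2
ee_pos: [500.4, 140.5, 95.0]
ee_rot: [-180.0, 0.0, 88.8]
force: [-0.4, 0.4, -0.5]
gripper_width: 25.6
gripper_force: 50.0
```

Run:
```python
from h import *
p,d=env.grab_frame("scene"); s=env.state(); print(s['time_s'],s['ee_pos'],s['ee_rot'],s['force'],s['gripper_width'])
cv2.imwrite("pics/s5.png",cv2.resize(p[40:240,240:460],None,fx=3,fy=3)); np.save("s5.npy",d)
```

```text
13.25 [500.5 140.6  95. ] [180.   -0.   88.9] [-0.   0.5 -1.6] 25.70204887709701
```

View pics/s5.png

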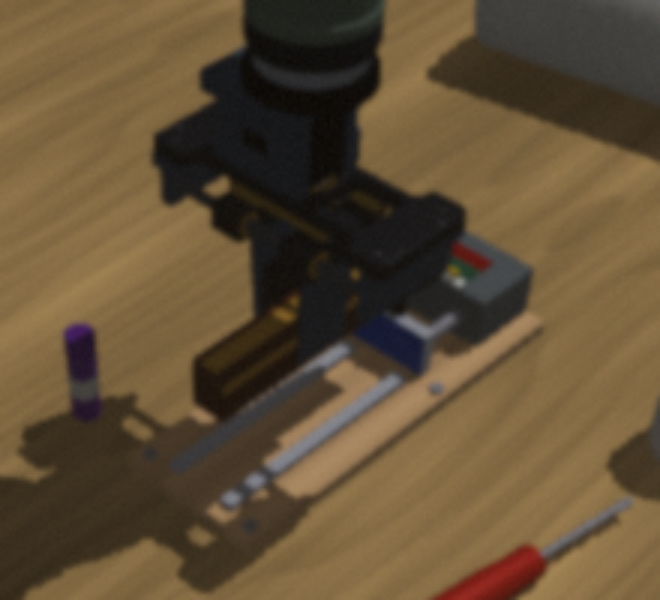

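The rail hangs level over the channel, clear of the blue stop (crop 395,345). Lowering.

>>> arm_command(
  motion=[
    {"offset": [0, 0.0004, 0.025], "spin": 0},
    {"offset": [0, 0, 0.02], "spin": 0},
    {"offset": [0, 0, 0.006], "spin": 0},
    {"offset": [0, 0, 0], "spin": 0},
    {"offset": [0, 0, 0], "spin": 0},
  ],
)

```text
time_s: 13.88
ee_pos: [501.6, 141.6, 44.7]
ee_rot: [179.9, -0.0, 89.0]
force: [0.6, -0.6, -1.1]
gripper_width: 25.7
gripper_force: 50.0
```

>>> arm_command(
  motion=[
    {"offset": [0, 0, 0.003], "spin": 0},
    {"offset": [0, 0, 0.003], "spin": 0},
    {"offset": [0, 0, 0], "spin": 0},
    {"offset": [0, 0, 0], "spin": 0},
  ],
)

```text
time_s: 14.38
ee_pos: [501.0, 141.6, 38.0]
ee_rot: [180.0, -0.0, 89.0]
force: [0.0, -0.4, 0.1]
gripper_width: 25.5
gripper_force: 50.0
```

>>> arm_command(
  motion=[
    {"offset": [0, 0, 0.0015], "spin": 0},
    {"offset": [0, 0, 0.0015], "spin": 0},
    {"offset": [0, 0, 0], "spin": 0},
    {"offset": [0, 0, 0], "spin": 0},
  ],
)

```text
time_s: 14.88
ee_pos: [501.0, 141.6, 35.1]
ee_rot: [180.0, -0.0, 89.0]
force: [-0.5, -0.5, 1.6]
gripper_width: 26.1
gripper_force: 50.0
```

>>> arm_command(
  motion=[
    {"offset": [0, 0, 0.0005], "spin": 0},
    {"offset": [0.004, 0, 0], "spin": 0},
    {"offset": [0.004, 0, 0], "spin": 0},
    {"offset": [0.004, 0, 0], "spin": 0},
    {"offset": [0, 0, 0], "spin": 0},
  ],
)

```text
time_s: 15.5
ee_pos: [501.8, 153.5, 35.1]
ee_rot: [179.9, 0.0, 89.0]
force: [-0.3, -1.4, 5.0]
gripper_width: 25.9
gripper_force: 50.0
```

>>> arm_command(
  motion=[
    {"offset": [0.003, 0, 0], "spin": 0},
    {"offset": [0.003, 0, 0], "spin": 0},
    {"offset": [0, 0, 0], "spin": 0},
    {"offset": [0, 0, 0], "spin": 0},
  ],
)

```text
time_s: 16.0
ee_pos: [502.0, 158.8, 35.1]
ee_rot: [179.9, 0.1, 89.0]
force: [0.8, -4.7, 5.1]
gripper_width: 25.7
gripper_force: 50.0
```

>>> arm_command(
  motion=[
    {"offset": [0.003, 0, 0], "spin": 0},
    {"offset": [0.003, 0, 0], "spin": 0},
    {"offset": [0.003, 0, 0], "spin": 0},
    {"offset": [0, 0, 0], "spin": 0},
    {"offset": [0, 0, 0], "spin": 0},
  ],
)

```text
time_s: 16.62
ee_pos: [502.2, 166.9, 35.2]
ee_rot: [179.9, 0.1, 89.0]
force: [0.9, -8.5, 5.8]
gripper_width: 25.6
gripper_force: 50.0
```

>>> arm_command(
  motion=[
    {"offset": [0, 0, 0], "spin": 0},
    {"offset": [0, 0, 0], "spin": 0},
  ],
)

```text
time_s: 16.88
ee_pos: [502.2, 166.9, 35.1]
ee_rot: [179.9, 0.1, 89.0]
force: [0.9, -7.8, 6.2]
gripper_width: 25.4
gripper_force: 50.0
```

Run:
```python
from h import *
p,d=env.grab_frame("scene"); s=env.state(); print(s['time_s'],s['ee_pos'],s['ee_rot'],s['force'],s['gripper_width'])
q,dt=env.grab_frame("top")
a=cv2.resize(p[90:190,280:430],(798,532),interpolation=cv2.INTER_CUBIC); cv2.imwrite("pics/s6.png",a)
cv2.imwrite("pics/t6.png",cv2.resize(q[245:315,125:235],None,fx=7,fy=7,interpolation=cv2.INTER_CUBIC))
```

```text
16.925 [502.1 166.9  35.1] [179.9   0.1  89. ] [ 0.5 -9.   6.5] 25.473652195928352
```

View pics/s6.png

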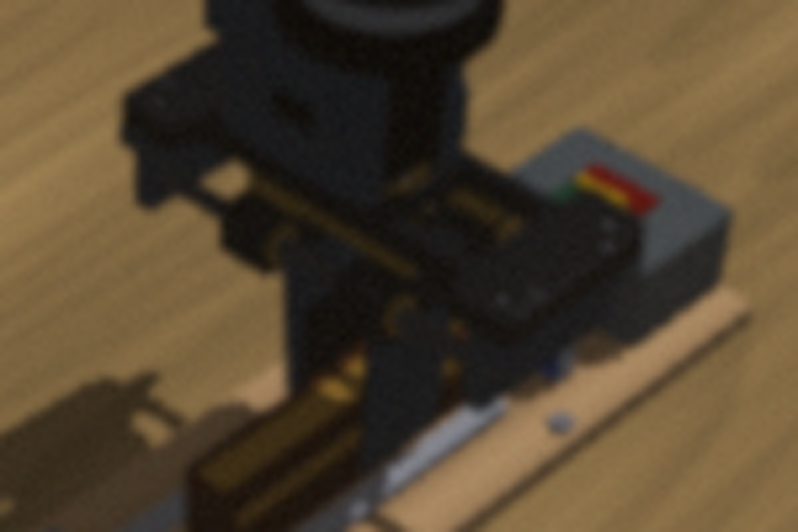

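View pics/t6.png

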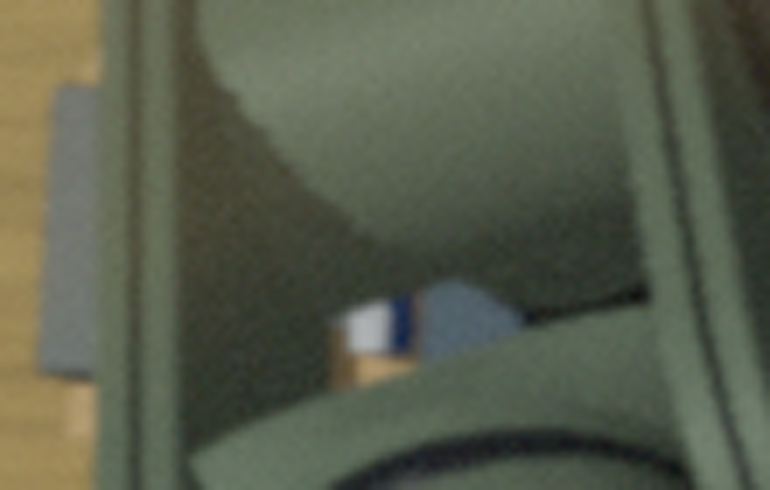

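Run:
```python
from h import *
p,d=env.grab_frame("scene")
for n,im in (("0",cv2.imread("pics/scene0.png")),("now",p)):
    h=cv2.cvtColor(im,cv2.COLOR_BGR2HSV)[110:150,368:420]; b=im[110:150,368:420].astype(int)
    for nm,m in (("yellow",(b[...,2]>110)&(b[...,1]>90)&(b[...,0]<70)),("green",(b[...,1]>b[...,2]+15)&(b[...,1]>b[...,0]+8)),("red",(b[...,2]>90)&(b[...,1]<60))):
        v,u=np.nonzero(m)
        if len(u): c=(u.mean()+368,v.mean()+110); print(n,nm,len(u),np.round(c,1),*[onz("scene",*c,z) for z in (50,55)], onz("scene",368+u.max(),110+v[u.argmax()],50),onz("scene",368+u[v.argmin()],110+v.min(),50))
cv2.imwrite("pics/s7.png",np.hstack([cv2.resize(x[105:155,365:425],(396,330),interpolation=cv2.INTER_NEAREST) for x in (cv2.imread("pics/scene0.png"),p)]))
```

```text
0 yellow 581 [395.9 117.4] [487.6 338.3  50. ] [491.4 332.4  55. ] [507.8 394.1  50. ] [427.7 318.   50. ]
0 green 17 [393.5 129. ] [508.2 303.1  50. ] [511.8 297.5  55. ] [515.6 305.5  50. ] [491.7 306.   50. ]
now yellow 456 [399.4 117.6] [493.6 343.   50. ] [497.3 337.   55. ] [507.8 394.1  50. ] [429.3 319.5  50. ]
now green 6 [385.5 125.5] [488.9 301.   50. ] [492.6 295.4  55. ] [490.1 304.6  50. ] [487.1 301.7  50. ]
now red 24 [396.2 124.7] [503.5 318.6  50. ] [507.1 312.8  55. ] [515.5 319.3  50. ] [489.9 318.5  50. ]
```

View pics/s7.png

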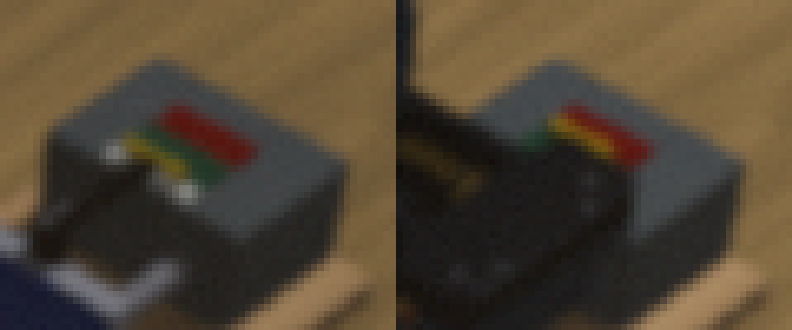

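Run:
```python
from h import *
for z in (52,58): print(onz("scene",388.5,128.9,z)-onz("scene",393.3,125.9,z), onz("scene",388.5,128.9,z))
a=cv2.imread("pics/scene0.png")[105:155,365:425]; b=cv2.imread("pics/s7.png")[::,396:]; b=cv2.resize(b,(60,50),interpolation=cv2.INTER_AREA)
for n,im in (("0",a),("now",b)):
    im=im.astype(int); m=(im[...,2]-im[...,0]>55)&(im[...,1]-im[...,0]>45); m[:14]=0; m[:, :15]=0; m[30:]=0; m[:,42:]=0
    v,u=np.nonzero(m); print(n,len(u),u.min(),u.max(),v.min(),v.max(),[onz("scene",365+u.mean(),105+v.mean(),z) for z in (52,58)])
s=env.state(); print(s['ee_pos'],s['force'],s['time_s'])
```

```text
[ -1.1 -14.9   0. ] [502. 294.  52.]
[ -1.  -14.8   0. ] [506.4 287.3  58. ]
0 12 19 27 21 25 [array([499.8, 295.4,  52. ]), array([504.2, 288.7,  58. ])]
now 17 24 32 18 22 [array([500.6, 310.3,  52. ]), array([505. , 303.4,  58. ])]
[502.1 166.9  35.2] [ 0.7 -8.2  6.6] 17.025
```

>>> arm_command(
  motion=[
    {"offset": [0.002, 0, 0], "spin": 0},
    {"offset": [0, 0, 0], "spin": 0},
    {"offset": [0, 0, 0], "spin": 0},
    {"offset": [0, 0, 0], "spin": 0},
    {"offset": [0, 0, 0], "spin": 0},
  ],
)

```text
time_s: 17.65
ee_pos: [502.2, 168.5, 35.2]
ee_rot: [179.9, 0.2, 89.0]
force: [0.4, -10.2, 6.5]
gripper_width: 25.7
gripper_force: 50.0
```

Run:
```python
from h import *
s=env.state(); print(s['ee_pos'],s['ee_rot'],s['force'],s['gripper_width'],s['time_s'])
print(env.job_done())
```

```text
[502.2 168.5  35.2] [179.9   0.2  89. ] [  0.4 -10.2   6.5] 25.746407517929832 17.65
the job is handed in; nothing more can be done
None
```

The vial is upright and fully home in rack hole 3. The rail is held flat in the channel against the stop with about 10 N, travel about 17 mm, so the pointer is over the green. The job is handed in at 17.7 s, with no verdict returned.

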